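# Reload the field-radio battery caddy

### The arm

A 7-joint arm with a two-finger parallel gripper is mounted at the origin on the work surface. World frame = base frame: x ahead of the robot, y to its left, z up, the work surface at z = 0. Lengths are in m, angles in rad, forces in N, time in s.
With the tool pointing down it reaches from about 0.425 to 0.875 m from the base axis. Payload 9.9 kg.
Tool frame: the origin (TCP) lies midway between the tips of the shut fingers; the grasp point (between the pads) lies 19 mm behind it; z points along the fingers, y is the line along which they close (so a half turn about z gives the same grasp; the last joint's range is limited). The gripper opens to 85 mm and grips with 20 to 120 N. Pads are 22 mm wide; open, the fingers measure 114 mm over their backs; the gripper's body (76 mm by 85 mm) begins 54 mm behind the grasp point. The pads swing forward as they close: fully open they stand 13 mm farther back than shut.
Start: joints at [1.174, 0.576, 0.025, 1.437, -0.015, 1.129, -0.057], TCP at [0.208, -0.642, 0.231] pointing down, gripper open.
Joint ranges: [-2.76, 2.76], [-0.34, 2.15], [-1.52, 1.57], [0.19, 2.46], [-1.09, 4.23], [0.17, 1.99], [-2.82, 2.82]. Speed limits (rad/s): [2.22, 2.22, 3.01, 3.01, 3.14, 3.14, 3.14].

### API

Orientations are given as a unit quaternion [w, x, y, z].
In Python, from cell import r gives the robot as it stands.
- The arm moves only by the tool carry_out, never from a script. Its argument "increments" is a list of rows, each a list of 6 numbers: the shift along the tool's x, y, z as a fraction of full scale, then the turn, a rotation vector about the tool's x, y, z as a fraction of full scale. A call has exactly 10 rows; each row is the pose to reach, as a shift and turn from the pose commanded when the call began, along the tool's axes at that moment; what a row does not reach only later rows make up. Full scale, the value 1, is 0.1 m for a shift and 45 degrees for a turn. A row lasts 1/10 s, in which the tool goes at most 50 mm and 8.59 degrees, less where a joint would pass 70% of its speed; a pose out of reach is approached as far as the arm can. A call with a number of a shift or a turn outside -1 to 1 is refused whole. A call with a gripper value outside its range is refused whole. "jaw" is the opening, from 0 (shut) to 1 (fully open), set as the call begins (left out, the last holds). The fingers move at their own pace and stop on an object; "force" is the grip in N (left out, the last holds). Time passes only in rows, so rows that repeat a pose let the fingers close, or fill a call up. It gives the time, the measured TCP pose, the force, the opening and the grip force at its end, in the units of the state.
- r.get_obs(): the state, without advancing time (a new reading comes with each control period).
- r.capture(name): name is "scene" or "top" or "wrist"; returns (picture, depth): 420x560x3 uint8, red, green, blue; 420x560 float32, m along the optical axis (not along the pixel's ray), 0 where there is no reading.
- r.camera_params(name): a dict with "intrinsics" (3x3 intrinsics, pixels), "D" ([k1, k2, p1, p2, k3] as OpenCV has them; the pictures are not rectified), "R" (3x3) and "t" (3): a world point X has camera coordinates R X + t; the wrist camera has in their place "mount" (4x4, takes a point from camera to tool coordinates, whose origin is the TCP and whose axes are the flange's). Camera axes: x right, y down, z forward; pixel columns grow to the right and rows downward; lengths in m; the calibration is good to about 2 mm. A picture is of the moment at which its call begins: read the wrist's pose just before it. camera_params takes no time and is no camera call.
- r.finish_job(): hands the job in; it is judged then, once.
The state is a dict: "time": time; "q": joint angles; "dq": joint speeds; "effort": joint torques, N m; "position": TCP position; "tcp_rot": TCP orientation; "wrist_force": force on the tool from outside, world axes, zero at the start; "torque": the same for the moment, N m; "gripper_width": finger opening in m; "grasp_force": force on a finger pad.
Only numpy, scipy, OpenCV 4.12 (cv2) and the standard library are available. Lean on these libraries where they do the work, as an engineer would, in place of code of your own. Each camera call takes 0.05 s, during which the arm holds its last target. There are 200 camera calls.

### The job

Pack the fresh batteries into the olive caddy: stand the blue cell upright in the blue cup and the yellow cell upright in the yellow cup, and load the grey magazine with the plain brass-faced disc cell first and the white insulating disc on top of it, pressed down against the spring follower until the white disc is flush with the rim. Leave the two red-marked spent look-alikes standing where they are, and let go of everything at the end.

Things in the scene. Friction and masses are not known exactly. Their poses are not given: they have to be found in the camera images.
- cell_blue: Fresh battery cell: blue wrap, bare steel top with a small steel button. Upright cylinder, 34 mm diameter, 61 mm tall over its top button, about 140 g. Origin: centre of its underside, z up along its axis. Stands loose on the table.
- cell_yellow: Fresh battery cell: yellow wrap, bare steel top with a small steel button. Upright cylinder, 34 mm diameter, 61 mm tall over its top button, about 140 g. Origin: centre of its underside, z up along its axis. Stands loose on the table.
- disc_cell: Fresh disc cell: steel rim and plain brass-coloured face with no mark. Flat round disc, 44 mm diameter, 18 mm thick, about 80 g. Origin: centre of its underside, z up. Lies loose flat on the table.
- disc_end: Insulating end disc: all white plastic. Flat round disc, 44 mm diameter, 18 mm thick, about 80 g. Origin: centre of its underside, z up. Lies loose flat on the table.
- spent_cell: Spent battery cell, to be left alone: blue wrap like the fresh blue one, but with a red top. Upright cylinder, 34 mm diameter, 61 mm tall over its top button, about 140 g. Origin: centre of its underside, z up along its axis. Stands loose on the table.
- spent_disc: Spent disc cell, to be left alone: like the fresh disc cell but with a red dot, 22 mm across, on its brass face. Flat round disc, 44 mm diameter, 18 mm thick, about 80 g. Origin: centre of its underside, z up. Lies loose flat on the table.
- caddy: Olive open tray fixed to the table, 110 mm (its x) by 290 mm (its y), walls 24 mm high, 4 mm thick, floor 4 mm; a small carrying bar at each short end. Origin: centre of its underside, z up. On its floor in a row along its y axis, at y = +90, 0 and -90 mm, x = 0, stand the two cups and the magazine, in an order that changes.
- cup_blue: Blue round open cup fixed on the caddy floor, 60 mm outside and 52 mm inside diameter, 14 mm high, inner floor 3 mm above its origin. Origin: centre of its underside, 4 mm above the table; z up.
- cup_yellow: Yellow round open cup fixed on the caddy floor, 60 mm outside and 52 mm inside diameter, 14 mm high, inner floor 3 mm above its origin. Origin: centre of its underside, 4 mm above the table; z up.
- magazine: Grey upright tube fixed on the caddy floor, outside 60, inside 52 mm across, rim 52 mm above its origin (centre of its underside, 4 mm above the table; z up). In it a flat copper spring follower, first 5 mm below the rim; pressed with 6 to 9 N it slides down by up to 32 mm and friction keeps it where it was pushed (weight alone does not sink it). Two discs fully down end 1 mm below the rim.
Mind the look-alikes: they are no part of the job. What is shaped like the disc_cell but black is not meant.

How it is judged:
By the outcome, as a careful person would: the job done as asked, in the order asked, and still so for the second after the job is handed in, with the robot touching nothing.
It also fails if it takes over 115 s, if anything falls off the work surface, if the arm or the gripper's body presses on something with over 40 N, if the wrist force passes 120 N, or if a joint passes its speed limit or range.

## Working session

There is one attempt and no reset: what is moved stays moved. The work goes in short steps, Python scripts to look and compute and a tool call to move; the robot and the scene stay as the last step left them, time stands still between calls to the robot, and variables do not carry over. Pictures are saved under pics/ and viewed, at most 14 in all, crops included, and the job is handed in when it is done.

Besides the shell and the picture viewer there is one more tool, called after "Emit:" as name(argument=value, ...), one argument or row to a line, values as JSON. carry_out: Moves the arm, as the interface text tells. Its arguments: {"type":"object","properties":{"increments":{"type":"array","items":{"type":"array","items":{"type":"number","minimum":-1,"maximum":1}}},"jaw":{"type":"number"},"force":{"type":"number"}},"required":["increments"]}

```bash
ls; mkdir -p pics
python3 - <<'E'
from cell import r
import cv2,numpy as np
np.set_printoptions(precision=4,suppress=True)
o=r.get_obs(); print(o['time'],o['position'],o['tcp_rot'],o['wrist_force'],o['gripper_width'])
for n in ("scene","top"):
    p,d=r.capture(n); cv2.imwrite(f"pics/{n}0.png",p[:,:,::-1]); np.savez(f"{n}0.npz",p=p,d=d)
    print(n,r.camera_params(n))
print(r.camera_params("wrist"))
E
```

```text
pics
0.0 [ 0.2076 -0.6418  0.2304] [-0.0008  0.9878  0.1558 -0.0002] [-0.4455  0.3823 -0.9772] 0.08528209455916631
scene {'intrinsics': array([[518.7277,   0.    , 282.734 ],
       [  0.    , 518.7277, 216.0724],
       [  0.    ,   0.    ,   1.    ]]), 'D': array([-0.0038,  0.    ,  0.    ,  0.    ,  0.    ]), 'R': array([[ 0.6827,  0.7304, -0.0223],
       [ 0.424 , -0.4207, -0.802 ],
       [-0.5952,  0.5381, -0.5969]]), 't': array([-0.3049, -0.1946,  1.5084])}
top {'intrinsics': array([[415.7976,   0.    , 287.0089],
       [  0.    , 415.7976, 208.7386],
       [  0.    ,   0.    ,   1.    ]]), 'D': array([-0.0566,  0.    ,  0.    ,  0.    ,  0.    ]), 'R': array([[ 0.0204, -0.9997,  0.0161],
       [-0.9805, -0.0231, -0.1952],
       [ 0.1955, -0.0118, -0.9806]]), 't': array([-0.0492,  0.4923,  0.83  ])}
{'intrinsics': array([[374.4215,   0.    , 274.3391],
       [  0.    , 374.4215, 206.4199],
       [  0.    ,   0.    ,   1.    ]]), 'D': array([-0.0903,  0.    ,  0.    ,  0.    ,  0.    ]), 'mount': array([[-0.0002, -0.9582, -0.286 ,  0.0729],
       [ 1.    , -0.0003,  0.0003,  0.0017],
       [-0.0004, -0.286 ,  0.9582, -0.1418],
       [ 0.    ,  0.    ,  0.    ,  1.    ]])}
```

View pics/top0.png

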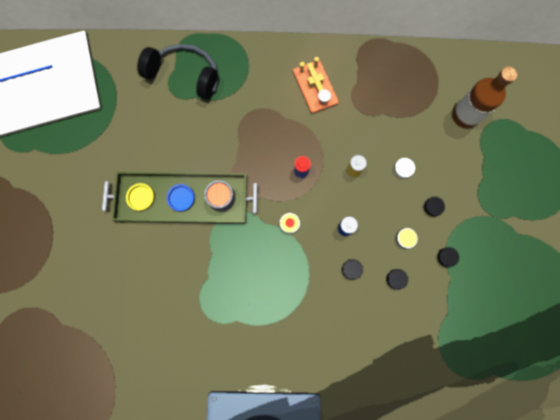

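View pics/scene0.png

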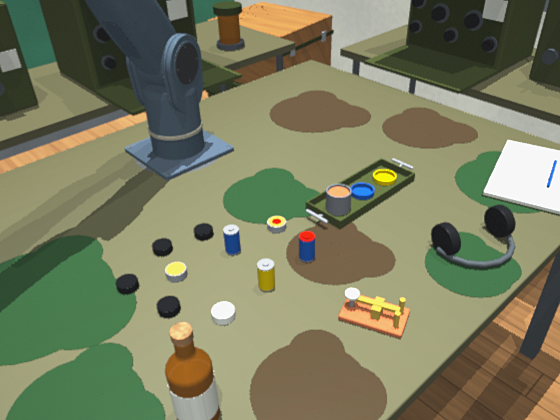

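The top view shows yellow cup (140,197), blue cup (181,198), magazine (219,195), spent disc (290,223), spent cell (303,166), blue cell (348,227), yellow cell (358,163), white disc (405,168) and brass disc (407,238), with black discs nearby. The scene view agrees: blue cell (232,240), yellow cell (266,275), white disc (223,313), brass disc (176,271).

```bash
cat > h.py <<'E'
from cell import r
import cv2,numpy as np
from scipy.spatial.transform import Rotation as Ro
np.set_printoptions(precision=4,suppress=True)
def cam(n,o=None):
    c=r.camera_params(n)
    if n!="wrist": return c['intrinsics'],c['D'],c['R'].T,-c['R'].T@c['t']
    q=np.array(o['tcp_rot']);T=np.eye(4);T[:3,:3]=Ro.from_quat(q[[1,2,3,0]]).as_matrix();T[:3,3]=o['position']
    M=T@c['mount'];return c['intrinsics'],c['D'],M[:3,:3],M[:3,3]
def ray(n,uv,z,o=None):
    K,D,Rw,C=cam(n,o)
    u=cv2.undistortPoints(np.array(uv,float).reshape(-1,1,2),K,D).reshape(-1,2)
    d=np.c_[u,np.ones(len(u))]@Rw.T
    return C+d*((z-C[2])/d[:,2:])
def blob(p,seed,f,rad=22):
    """contours of mask f(h,s,v) near seed: largest"""
    H=cv2.cvtColor(p,cv2.COLOR_RGB2HSV).astype(int);m=f(H[...,0],H[...,1],H[...,2]).astype(np.uint8)
    k=np.zeros_like(m);cv2.circle(k,seed,rad,1,-1);m&=k
    cs,_=cv2.findContours(m,cv2.RETR_EXTERNAL,cv2.CHAIN_APPROX_NONE)
    c=cv2.convexHull(max(cs,key=cv2.contourArea));return c.reshape(-1,2)
def circ(n,c,z,o=None):
    P=ray(n,c,z,o)[:,:2].astype(np.float32)*1000
    (cx,cy),rr=cv2.minEnclosingCircle(P);return np.array([cx,cy,2*rr])/1000
F=dict(yel=lambda h,s,v:(h>20)&(h<35)&(s>110)&(v>110),blue=lambda h,s,v:(h>100)&(h<125)&(s>130)&(v>60),
 white=lambda h,s,v:(s<60)&(v>120),light=lambda h,s,v:(v>150)&((s<80)|(h<35)),cop=lambda h,s,v:(h<18)&(s>80)&(v>150))
def meas(n,p,L,o=None):
    for nm,s,f,z in L:
        try: c=blob(p,s,F[f]); print(n,nm,z,circ(n,c,z,o),'bbox',cv2.boundingRect(c))
        except Exception as e: print(nm,'fail',e)
E
python3 - <<'E'
from h import *
z=np.load('top0.npz');p=z['p'];d=z['d']
meas('top',p,[('cupY',(140,197),'yel',.018),('cupB',(181,198),'blue',.018),('mag',(219,195),'cop',.051),('cellB',(348,225),'white',.058),('cellY',(358,162),'white',.058),('dEnd',(405,168),'white',.018),('dCell',(407,238),'light',.018),('spentD',(290,223),'light',.018)])
z2=np.load('scene0.npz')
meas('scene',z2['p'],[('cupY',(384,177),'yel',.018),('cupB',(362,190),'blue',.018),('mag',(338,191),'cop',.051),('cellB',(232,230),'white',.058),('cellY',(266,266),'white',.058),('dEnd',(223,310),'white',.018),('dCell',(176,271),'light',.018)])
# heights from top depth
K,D,R,C=cam('top')
for u,v in [(405,166),(407,237),(348,222),(219,195),(181,198),(358,159)]:
    dd=np.median(d[v-1:v+2,u-1:u+2]);x=cv2.undistortPoints(np.array([[[u,v]]],float),K,D)[0,0];print(u,v,R@np.array([x[0],x[1],1])*dd+C)
for s in [(398,279),(434,206),(448,257),(352,269)]:print('black',ray('top',s,.018))
# caddy axis : bars
print(ray('top',[[107,197],[255,198]],.024))
o=r.get_obs();print(Ro.from_quat(np.array(o['tcp_rot'])[[1,2,3,0]]).as_matrix())
E
```

```text
top cupY 0.018 [0.5198 0.2877 0.0667] bbox (125, 182, 30, 30)
top cupB 0.018 [0.5199 0.1967 0.0609] bbox (167, 185, 27, 26)
top mag 0.051 [0.5221 0.1083 0.0506] bbox (207, 183, 24, 23)
top cellB 0.058 [ 0.4609 -0.1678  0.0399] bbox (340, 216, 19, 18)
top cellY 0.058 [ 0.5974 -0.1892  0.039 ] bbox (350, 154, 18, 17)
top dEnd 0.018 [ 0.6018 -0.3022  0.0508] bbox (395, 157, 21, 21)
top dCell 0.018 [ 0.4418 -0.3028  0.047 ] bbox (397, 227, 21, 22)
top spentD 0.018 [ 0.4696 -0.0447  0.0476] bbox (279, 212, 22, 21)
scene cupY 0.018 [0.5277 0.2778 0.0853] bbox (372, 168, 25, 18)
scene cupB 0.018 [0.5299 0.1883 0.0768] bbox (351, 182, 24, 18)
scene mag 0.051 [0.5248 0.1084 0.0498] bbox (328, 186, 22, 11)
scene cellB 0.058 [ 0.4876 -0.1771  0.0856] bbox (222, 224, 20, 24)
scene cellY 0.058 [ 0.6006 -0.1895  0.0383] bbox (256, 258, 19, 13)
scene dEnd 0.018 [ 0.6056 -0.3018  0.1121] bbox (201, 288, 45, 45)
scene dCell 0.018 [ 0.4531 -0.3024  0.1349] bbox (154, 249, 45, 45)
405 166 [ 0.6038 -0.3029  0.0191]
407 237 [ 0.4427 -0.3017  0.0184]
348 222 [ 0.4657 -0.1656  0.0612]
219 195 [0.5191 0.1064 0.0512]
181 198 [0.5202 0.1974 0.0081]
358 159 [ 0.6033 -0.1884  0.0611]
black [[ 0.3518 -0.2793  0.018 ]]
black [[ 0.5134 -0.3652  0.018 ]]
black [[ 0.4008 -0.3909  0.018 ]]
black [[ 0.3713 -0.1805  0.018 ]]
[[0.5152 0.357  0.024 ]
 [0.5205 0.0317 0.024 ]]
[[ 0.9515  0.3078 -0.0005]
 [ 0.3078 -0.9515  0.0014]
 [-0.0001 -0.0015 -1.    ]]
```

Emit:
carry_out(
  increments=[
    [0.085,-0.067,0,0,0,-0.1],
    [0.17,-0.134,0,0,0,-0.2],
    [0.255,-0.2,0,0,0,-0.3],
    [0.34,-0.27,0,0,0,-0.4],
    [0.425,-0.335,0,0,0,-0.5],
    [0.51,-0.4,0,0,0,-0.6],
    [0.6,-0.47,0,0,0,-0.7],
    [0.68,-0.54,0,0,0,-0.8],
    [0.765,-0.6,0,0,0,-0.9],
    [0.85,-0.67,0,0,0,-1],
  ],
  jaw=1,
  force=40,
)

```text
time: 1.1
position: [0.2681, -0.5518, 0.2309]
tcp_rot: [-0.0, 0.852, 0.523, 0.0]
wrist_force: [0.0, -0.3, 0.2]
gripper_width: 0.0855
grasp_force: 0.0
```

Emit:
carry_out(
  increments=[
    [0.1,0.017,0,0,0,-0.06],
    [0.2,0.034,0,0,0,-0.12],
    [0.3,0.05,0,0,0,-0.18],
    [0.4,0.07,0,0,0,-0.24],
    [0.5,0.085,0,0,0,-0.3],
    [0.6,0.1,0,0,0,-0.36],
    [0.7,0.12,0,0,0,-0.42],
    [0.8,0.14,0,0,0,-0.48],
    [0.9,0.155,0,0,0,-0.54],
    [0.98,0.17,0,0,0,-0.6],
  ],
)

```text
time: 2.1
position: [0.3284, -0.472, 0.2313]
tcp_rot: [0.0, 0.706, 0.708, 0.0]
wrist_force: [-0.7, 0.5, 0.6]
gripper_width: 0.0853
grasp_force: 0.0
```

Emit:
carry_out(
  increments=[
    [0.1,0.05,0,0,0,0],
    [0.2,0.1,0,0,0,0],
    [0.3,0.15,0,0,0,0],
    [0.4,0.2,0,0,0,0],
    [0.5,0.25,0,0,0,0],
    [0.6,0.3,0,0,0,0],
    [0.7,0.35,0,0,0,0],
    [0.8,0.4,0,0,0,0],
    [0.9,0.45,0,0,0,0],
    [1,0.5,0,0,0,0],
  ],
)

```text
time: 3.1
position: [0.3782, -0.3721, 0.2313]
tcp_rot: [0.0, 0.708, 0.707, -0.0]
wrist_force: [0.6, 0.4, 0.3]
gripper_width: 0.0852
grasp_force: 0.0
```

Emit:
carry_out(
  increments=[
    [0.1,0.05,0,0,0,0],
    [0.2,0.1,0,0,0,0],
    [0.3,0.15,0,0,0,0],
    [0.4,0.2,0,0,0,0],
    [0.5,0.25,0,0,0,0],
    [0.6,0.3,0,0,0,0],
    [0.7,0.35,0,0,0,0],
    [0.8,0.4,0,0,0,0],
    [0.9,0.45,0,0,0,0],
    [1,0.5,0,0,0,0],
  ],
)

```text
time: 4.1
position: [0.4284, -0.2721, 0.2313]
tcp_rot: [0.0, 0.708, 0.707, 0.0]
wrist_force: [0.0, -0.6, 0.8]
gripper_width: 0.0855
grasp_force: 0.0
```

Emit:
carry_out(
  increments=[
    [0.1,0.04,0,0,0,0],
    [0.2,0.08,0,0,0,0],
    [0.3,0.12,0,0,0,0],
    [0.4,0.16,0,0,0,0],
    [0.5,0.2,0,0,0,0],
    [0.6,0.24,0,0,0,0],
    [0.7,0.28,0,0,0,0],
    [0.8,0.32,0,0,0,0],
    [0.9,0.36,0,0,0,0],
    [1,0.36,0,0,0,0],
  ],
)

```text
time: 5.1
position: [0.4647, -0.1721, 0.2313]
tcp_rot: [0.0, 0.707, 0.707, 0.0]
wrist_force: [0.4, -0.4, 0.3]
gripper_width: 0.0853
grasp_force: 0.0
```

Run:
```python
from h import *
import pickle
o=r.get_obs();p,d=r.capture('wrist');pickle.dump((o,p,d),open('w1.pkl','wb'));cv2.imwrite('pics/w1.png',p[:,:,::-1])
print(o['time'],o['position'],o['tcp_rot'])
```

```text
5.1 [ 0.4647 -0.1721  0.2313] [0.     0.7075 0.7067 0.0002]
```

View pics/w1.png

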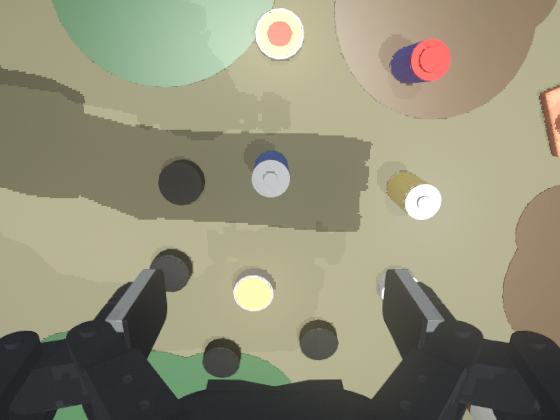

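The wrist view shows the blue cell's button at (270,178), the yellow cell's button at (423,203) and the brass disc at (254,293); the white disc is mostly hidden behind the right finger.

Run:
```python
from h import *
import pickle
o,p,d=pickle.load(open('w1.pkl','rb'))
print(ray('wrist',[[270,178],[423,203]],.061,o)); print(ray('wrist',[[254,293],[279,34]],.018,o))
F['top']=lambda h,s,v:(s<50)&(v>110)
for s in [(270,180),(423,203)]:
    c=blob(p,s,F['top'],26);print(circ('wrist',c,.058,o),cv2.boundingRect(c))
c=blob(p,(254,293),F['light'],28);print(circ('wrist',c,.018,o),cv2.boundingRect(c))
print(ray('top',[[348.5,222.5],[358.5,160.5]],.061))
```

```text
[[ 0.4617 -0.1688  0.061 ]
 [ 0.5962 -0.1911  0.061 ]]
[[ 0.4435 -0.3034  0.018 ]
 [ 0.4697 -0.0475  0.018 ]]
[ 0.4626 -0.1716  0.0433] (246, 160, 50, 41)
[ 0.5991 -0.1925  0.0489] (398, 177, 52, 53)
[ 0.4435 -0.3044  0.0679] (226, 265, 57, 57)
[[ 0.4647 -0.1667  0.061 ]
 [ 0.6    -0.1895  0.061 ]]
```

Emit:
carry_out(
  increments=[
    [0.02,-0.01,0.1,0,0,0],
    [0.04,-0.02,0.2,0,0,0],
    [0.04,-0.03,0.3,0,0,0],
    [0.04,-0.03,0.4,0,0,0],
    [0.04,-0.03,0.5,0,0,0],
    [0.04,-0.03,0.6,0,0,0],
    [0.04,-0.03,0.7,0,0,0],
    [0.04,-0.03,0.8,0,0,0],
    [0.04,-0.03,0.9,0,0,0],
    [0.04,-0.03,1,0,0,0],
  ],
)

```text
time: 6.15
position: [0.4612, -0.169, 0.1305]
tcp_rot: [0.0, 0.708, 0.707, 0.0]
wrist_force: [-0.3, 1.0, -0.5]
gripper_width: 0.0855
grasp_force: 0.0
```

Emit:
carry_out(
  increments=[
    [0,0,0.1,0,0,0],
    [0,0,0.2,0,0,0],
    [0,0,0.3,0,0,0],
    [0,0,0.4,0,0,0],
    [0,0,0.5,0,0,0],
    [0,0,0.6,0,0,0],
    [0,0,0.7,0,0,0],
    [0,0,0.8,0,0,0],
    [0,0,0.9,0,0,0],
    [0,0,1,0,0,0],
  ],
)

```text
time: 7.15
position: [0.4612, -0.169, 0.0305]
tcp_rot: [-0.0, 0.708, 0.707, 0.0]
wrist_force: [0.9, 0.0, -1.2]
gripper_width: 0.0857
grasp_force: 0.0
```

Emit:
carry_out(
  increments=[
    [0,0,0,0,0,0],
    [0,0,0,0,0,0],
    [0,0,0,0,0,0],
    [0,0,0,0,0,0],
    [0,0,0,0,0,0],
    [0,0,0,0,0,0],
    [0,0,0,0,0,0],
    [0,0,0,0,0,0],
    [0,0,0,0,0,0],
    [0,0,0,0,0,0],
  ],
  jaw=0,
  force=40,
)

```text
time: 8.15
position: [0.4614, -0.1691, 0.0319]
tcp_rot: [0.0, 0.708, 0.707, 0.0]
wrist_force: [-1.6, 0.4, 6.3]
gripper_width: 0.0325
grasp_force: 39.5
```

Emit:
carry_out(
  increments=[
    [0,0,-0.1,0,0,0],
    [0,0,-0.2,0,0,0],
    [0,0,-0.3,0,0,0],
    [0,0,-0.4,0,0,0],
    [0,0,-0.5,0,0,0],
    [0,0,-0.6,0,0,0],
    [0,0,-0.7,0,0,0],
    [0,0,-0.8,0,0,0],
    [0,0,-0.9,0,0,0],
    [0,0,-1,0,0,0],
  ],
)

```text
time: 9.15
position: [0.4611, -0.169, 0.1321]
tcp_rot: [-0.0, 0.708, 0.707, 0.0]
wrist_force: [-0.2, 0.1, -0.7]
gripper_width: 0.0328
grasp_force: 39.9
```

Emit:
carry_out(
  increments=[
    [0.1,0.02,0,0,0,0],
    [0.2,0.04,0,0,0,0],
    [0.3,0.06,0,0,0,0],
    [0.4,0.08,0,0,0,0],
    [0.5,0.1,0,0,0,0],
    [0.6,0.12,0,0,0,0],
    [0.7,0.14,0,0,0,0],
    [0.8,0.16,0,0,0,0],
    [0.9,0.18,0,0,0,0],
    [1,0.2,0,0,0,0],
  ],
)

```text
time: 10.15
position: [0.4815, -0.0682, 0.1313]
tcp_rot: [0.0, 0.708, 0.707, 0.0]
wrist_force: [0.2, -0.8, -1.5]
gripper_width: 0.0325
grasp_force: 39.9
```

Emit:
carry_out(
  increments=[
    [0.1,0.02,0,0,0,0],
    [0.2,0.04,0,0,0,0],
    [0.3,0.06,0,0,0,0],
    [0.4,0.08,0,0,0,0],
    [0.5,0.1,0,0,0,0],
    [0.6,0.12,0,0,0,0],
    [0.7,0.14,0,0,0,0],
    [0.8,0.16,0,0,0,0],
    [0.9,0.18,0,0,0,0],
    [1,0.2,0,0,0,0],
  ],
)

```text
time: 11.15
position: [0.5016, 0.0318, 0.1313]
tcp_rot: [0.0, 0.708, 0.707, 0.0]
wrist_force: [0.0, 0.3, -2.6]
gripper_width: 0.033
grasp_force: 39.9
```

Emit:
carry_out(
  increments=[
    [0.1,0.02,0,0,0,0],
    [0.2,0.04,0,0,0,0],
    [0.3,0.06,0,0,0,0],
    [0.4,0.08,0,0,0,0],
    [0.5,0.1,0,0,0,0],
    [0.6,0.12,0,0,0,0],
    [0.7,0.14,0,0,0,0],
    [0.8,0.16,0,0,0,0],
    [0.9,0.18,0,0,0,0],
    [1,0.2,0,0,0,0],
  ],
)

```text
time: 12.15
position: [0.5217, 0.1318, 0.1313]
tcp_rot: [-0.0, 0.708, 0.707, 0.0]
wrist_force: [0.6, 0.3, -1.6]
gripper_width: 0.0329
grasp_force: 39.9
```

Run:
```python
from h import *
import pickle
o=r.get_obs();p,d=r.capture('wrist');pickle.dump((o,p,d),open('w2.pkl','wb'));cv2.imwrite('pics/w2.png',p[:,:,::-1])
print(o['time'],o['position'],o['tcp_rot'],o['gripper_width'],o['grasp_force'])
```

```text
12.15 [0.5217 0.1318 0.1313] [-0.      0.7076  0.7066  0.    ] 0.032881181717430284 39.94119465351105
```

View pics/w2.png

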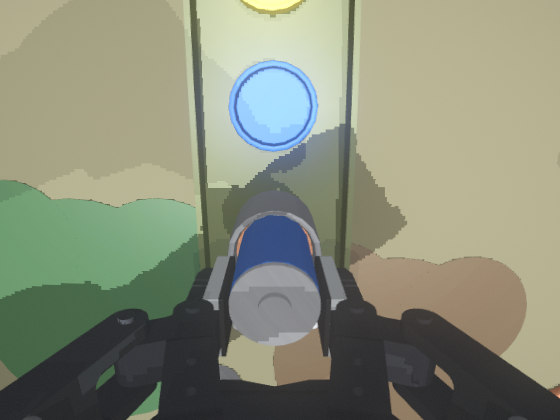

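The blue cell is held upright with its button at (275,303); the blue cup rim is centred at (273,106) and part of the magazine shows below at (275,225).

Run:
```python
from h import *
import pickle
o,p,d=pickle.load(open('w2.pkl','rb'))
print('cup',ray('wrist',[[273.5,106]],.018,o),'cell',ray('wrist',[[275,303]],.161,o))
K,D,R,C=cam('wrist',o)
for u,v in [(275,318),(273,106),(275,303)]:
    dd=np.median(d[v-2:v+3,u-2:u+3]);x=cv2.undistortPoints(np.array([[[u,v]]],float),K,D)[0,0];print(R@np.array([x[0],x[1],1])*dd+C)
```

```text
cup [[0.5219 0.1962 0.018 ]] cell [[0.5227 0.1351 0.161 ]]
[0.5227 0.1282 0.1596]
[0.5216 0.1958 0.006 ]
[0.5227 0.1342 0.1596]
```

Emit:
carry_out(
  increments=[
    [0.1,-0.01,0,0,0,0],
    [0.2,-0.01,0,0,0,0],
    [0.3,-0.01,0,0,0,0],
    [0.4,-0.01,0,0,0,0],
    [0.5,-0.01,0,0,0,0],
    [0.6,-0.01,0,0,0,0],
    [0.63,-0.01,0.05,0,0,0],
    [0.63,-0.01,0.15,0,0,0],
    [0.63,-0.01,0.25,0,0,0],
    [0.63,-0.01,0.35,0,0,0],
  ],
)

```text
time: 13.2
position: [0.5204, 0.1931, 0.095]
tcp_rot: [-0.0, 0.708, 0.706, -0.001]
wrist_force: [-0.1, 0.4, -1.6]
gripper_width: 0.0329
grasp_force: 39.9
```

Emit:
carry_out(
  increments=[
    [0,0,0.08,0,0,0],
    [0,0,0.16,0,0,0],
    [0,0,0.24,0,0,0],
    [0,0,0.32,0,0,0],
    [0,0,0.39,0,0,0],
    [0,0,0.45,0,0,0],
    [0,0,0.5,0,0,0],
    [0,0,0.54,0,0,0],
    [0,0,0.55,0,0,0],
    [0,0,0.55,0,0,0],
  ],
)

```text
time: 14.2
position: [0.5206, 0.194, 0.0413]
tcp_rot: [-0.0, 0.708, 0.707, 0.0]
wrist_force: [-0.1, -0.1, -1.4]
gripper_width: 0.0326
grasp_force: 39.9
```

Emit:
carry_out(
  increments=[
    [0,0,0.01,0,0,0],
    [0,0,0.02,0,0,0],
    [0,0,0.025,0,0,0],
    [0,0,0.025,0,0,0],
    [0,0,0.025,0,0,0],
    [0,0,0.025,0,0,0],
    [0,0,0.025,0,0,0],
    [0,0,0.025,0,0,0],
    [0,0,0.025,0,0,0],
    [0,0,0.025,0,0,0],
  ],
)

```text
time: 15.2
position: [0.5207, 0.1939, 0.0389]
tcp_rot: [0.0, 0.708, 0.707, 0.0]
wrist_force: [-1.0, -1.3, 4.7]
gripper_width: 0.0326
grasp_force: 40.3
```

Emit:
carry_out(
  increments=[
    [0,0,0,0,0,0],
    [0,0,0,0,0,0],
    [0,0,0,0,0,0],
    [0,0,0,0,0,0],
    [0,0,0,0,0,0],
    [0,0,-0.1,0,0,0],
    [0,0,-0.2,0,0,0],
    [0,0,-0.4,0,0,0],
    [0,0,-0.7,0,0,0],
    [0,0,-1,0,0,0],
  ],
  jaw=0.8,
)

```text
time: 16.2
position: [0.5204, 0.194, 0.1407]
tcp_rot: [-0.0, 0.708, 0.707, 0.0]
wrist_force: [1.3, -0.2, 0.4]
gripper_width: 0.0679
grasp_force: 0.0
```

Run:
```python
from h import *
import pickle
o=r.get_obs();p,d=r.capture('wrist');pickle.dump((o,p,d),open('w3.pkl','wb'));cv2.imwrite('pics/w3.png',p[:,:,::-1])
print(o['time'],o['position'],o['gripper_width'])
```

```text
16.2 [0.5204 0.194  0.1407] 0.067938913402578
```

View pics/w3.png

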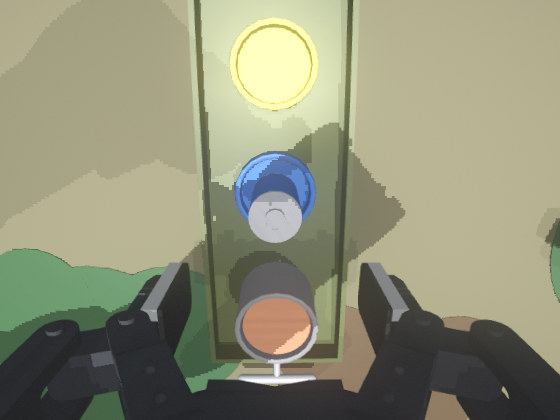

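The blue cell stands upright in the blue cup at (275,217). The yellow cup is centred at (274,64) and the magazine rim at (277,328).

Run:
```python
from h import *
import pickle
o,p,d=pickle.load(open('w3.pkl','rb'))
print('cupY',ray('wrist',[[274,64]],.018,o),'mag',ray('wrist',[[277,328]],.056,o),'cell',ray('wrist',[[275,217]],.068,o))
```

```text
cupY [[0.521  0.2858 0.018 ]] mag [[0.5229 0.1079 0.056 ]] cell [[0.5215 0.1944 0.068 ]]
```

Emit:
carry_out(
  increments=[
    [-0.1,0.02,0,0,0,0],
    [-0.2,0.04,0,0,0,0],
    [-0.3,0.06,0,0,0,0],
    [-0.4,0.08,0,0,0,0],
    [-0.5,0.1,0,0,0,0],
    [-0.6,0.12,0,0,0,0],
    [-0.7,0.14,0,0,0,0],
    [-0.8,0.16,0,0,0,0],
    [-0.9,0.18,0,0,0,0],
    [-1,0.2,0,0,0,0],
  ],
  jaw=1,
)

```text
time: 17.25
position: [0.5407, 0.093, 0.1388]
tcp_rot: [-0.0, 0.708, 0.707, 0.0]
wrist_force: [0.3, -0.0, -0.1]
gripper_width: 0.0855
grasp_force: 0.0
```

Emit:
carry_out(
  increments=[
    [-0.1,0.02,0,0,0,0],
    [-0.2,0.04,0,0,0,0],
    [-0.3,0.06,0,0,0,0],
    [-0.4,0.08,0,0,0,0],
    [-0.5,0.1,0,0,0,0],
    [-0.6,0.12,0,0,0,0],
    [-0.7,0.14,0,0,0,0],
    [-0.8,0.16,0,0,0,0],
    [-0.9,0.18,0,0,0,0],
    [-1,0.2,0,0,0,0],
  ],
)

```text
time: 18.25
position: [0.5605, -0.007, 0.1388]
tcp_rot: [0.0, 0.708, 0.707, 0.0]
wrist_force: [-0.5, 0.1, -0.5]
gripper_width: 0.0852
grasp_force: 0.0
```

Emit:
carry_out(
  increments=[
    [-0.1,0.02,0,0,0,0],
    [-0.2,0.04,0,0,0,0],
    [-0.3,0.06,0,0,0,0],
    [-0.4,0.08,0,0,0,0],
    [-0.5,0.1,0,0,0,0],
    [-0.6,0.12,0,0,0,0],
    [-0.7,0.14,0,0,0,0],
    [-0.8,0.16,0,0,0,0],
    [-0.9,0.18,0,0,0,0],
    [-1,0.2,0,0,0,0],
  ],
)

```text
time: 19.25
position: [0.5804, -0.107, 0.1388]
tcp_rot: [-0.0, 0.708, 0.707, -0.0]
wrist_force: [0.2, 0.8, -0.9]
gripper_width: 0.0854
grasp_force: 0.0
```

Emit:
carry_out(
  increments=[
    [-0.1,0.02,0,0,0,0],
    [-0.2,0.04,0,0,0,0],
    [-0.3,0.06,0,0,0,0],
    [-0.4,0.08,0,0,0,0],
    [-0.5,0.1,0,0,0,0],
    [-0.6,0.12,0,0,0,0],
    [-0.7,0.14,0,0,0,0],
    [-0.8,0.16,0,0,0,0],
    [-0.83,0.17,0,0,0,0],
    [-0.83,0.17,0,0,0,0],
  ],
)

```text
time: 20.25
position: [0.5971, -0.1898, 0.1387]
tcp_rot: [-0.0, 0.708, 0.706, -0.0]
wrist_force: [-0.4, 0.9, -0.5]
gripper_width: 0.0854
grasp_force: 0.0
```

Run:
```python
from h import *
import pickle
o=r.get_obs();p,d=r.capture('wrist');pickle.dump((o,p,d),open('w4.pkl','wb'));cv2.imwrite('pics/w4.png',p[:,:,::-1])
print(o['time'],o['position'],o['gripper_width'])
```

```text
20.25 [ 0.5971 -0.1898  0.1387] 0.08537270641220832
```

View pics/w4.png

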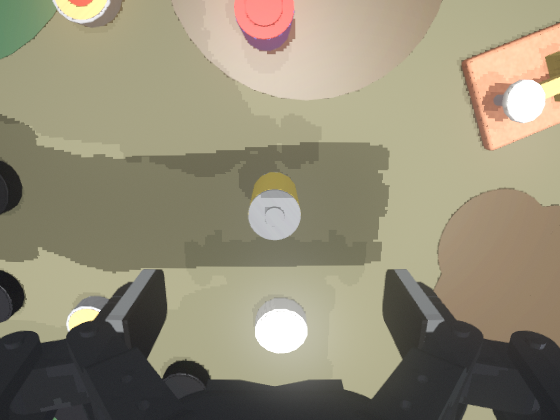

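The yellow cell's button is at (274,216), between the fingers; the white disc's face is centred at (281,332).

Run:
```python
from h import *
import pickle
o,p,d=pickle.load(open('w4.pkl','rb'))
print('Y',ray('wrist',[[274,216]],.061,o),'white',ray('wrist',[[281,332]],.018,o))
```

```text
Y [[ 0.5976 -0.1903  0.061 ]] white [[ 0.603  -0.3048  0.018 ]]
```

Emit:
carry_out(
  increments=[
    [0,0,0.1,0,0,0],
    [0,0,0.2,0,0,0],
    [0,0,0.3,0,0,0],
    [0,0,0.4,0,0,0],
    [0,0,0.5,0,0,0],
    [0,0,0.6,0,0,0],
    [0,0,0.7,0,0,0],
    [0,0,0.8,0,0,0],
    [0,0,0.9,0,0,0],
    [0,0,1,0,0,0],
  ],
)

```text
time: 21.3
position: [0.5971, -0.1892, 0.038]
tcp_rot: [0.0, 0.708, 0.707, 0.0]
wrist_force: [0.4, 0.7, -0.2]
gripper_width: 0.0853
grasp_force: 0.0
```

Emit:
carry_out(
  increments=[
    [0,0,0.04,0,0,0],
    [0,0,0.07,0,0,0],
    [0,0,0.07,0,0,0],
    [0,0,0.07,0,0,0],
    [0,0,0.07,0,0,0],
    [0,0,0.07,0,0,0],
    [0,0,0.07,0,0,0],
    [0,0,0.07,0,0,0],
    [0,0,0.07,0,0,0],
    [0,0,0.07,0,0,0],
  ],
  jaw=0,
)

```text
time: 22.3
position: [0.5973, -0.1893, 0.0321]
tcp_rot: [0.0, 0.708, 0.707, 0.0]
wrist_force: [-0.9, 1.3, 5.5]
gripper_width: 0.0325
grasp_force: 40.1
```

Emit:
carry_out(
  increments=[
    [0,0,0,0,0,0],
    [0,0,0,0,0,0],
    [0,0,-0.1,0,0,0],
    [0,0,-0.2,0,0,0],
    [0,0,-0.3,0,0,0],
    [0,0,-0.45,0,0,0],
    [0,0,-0.6,0,0,0],
    [0,0,-0.75,0,0,0],
    [0,0,-0.9,0,0,0],
    [0,0,-1,0,0,0],
  ],
)

```text
time: 23.3
position: [0.5976, -0.1893, 0.134]
tcp_rot: [0.001, 0.708, 0.707, 0.0]
wrist_force: [1.0, -0.2, -1.1]
gripper_width: 0.0332
grasp_force: 39.9
```

Emit:
carry_out(
  increments=[
    [0.1,-0.015,0,0,0,0],
    [0.2,-0.03,0,0,0,0],
    [0.3,-0.045,0,0,0,0],
    [0.4,-0.06,0,0,0,0],
    [0.5,-0.075,0,0,0,0],
    [0.6,-0.09,0,0,0,0],
    [0.7,-0.105,0,0,0,0],
    [0.8,-0.12,0,0,0,0],
    [0.9,-0.135,0,0,0,0],
    [1,-0.15,0,0,0,0],
  ],
)

```text
time: 24.3
position: [0.5821, -0.0883, 0.1318]
tcp_rot: [0.0, 0.708, 0.707, 0.0]
wrist_force: [0.6, -0.1, -1.0]
gripper_width: 0.0327
grasp_force: 39.9
```

Emit:
carry_out(
  increments=[
    [0.1,-0.015,0,0,0,0],
    [0.2,-0.03,0,0,0,0],
    [0.3,-0.045,0,0,0,0],
    [0.4,-0.06,0,0,0,0],
    [0.5,-0.075,0,0,0,0],
    [0.6,-0.09,0,0,0,0],
    [0.7,-0.105,0,0,0,0],
    [0.8,-0.12,0,0,0,0],
    [0.9,-0.135,0,0,0,0],
    [1,-0.15,0,0,0,0],
  ],
)

```text
time: 25.3
position: [0.5672, 0.0117, 0.1318]
tcp_rot: [-0.0, 0.708, 0.707, 0.0]
wrist_force: [-0.1, -0.0, -1.4]
gripper_width: 0.033
grasp_force: 39.9
```

Emit:
carry_out(
  increments=[
    [0.1,-0.015,0,0,0,0],
    [0.2,-0.03,0,0,0,0],
    [0.3,-0.045,0,0,0,0],
    [0.4,-0.06,0,0,0,0],
    [0.5,-0.075,0,0,0,0],
    [0.6,-0.09,0,0,0,0],
    [0.7,-0.105,0,0,0,0],
    [0.8,-0.12,0,0,0,0],
    [0.9,-0.135,0,0,0,0],
    [1,-0.15,0,0,0,0],
  ],
)

```text
time: 26.3
position: [0.5524, 0.1117, 0.1318]
tcp_rot: [-0.0, 0.708, 0.707, -0.0]
wrist_force: [0.6, 0.1, -1.1]
gripper_width: 0.0329
grasp_force: 39.9
```

Emit:
carry_out(
  increments=[
    [0.1,-0.015,0,0,0,0],
    [0.2,-0.03,0,0,0,0],
    [0.3,-0.045,0,0,0,0],
    [0.4,-0.06,0,0,0,0],
    [0.5,-0.075,0,0,0,0],
    [0.6,-0.09,0,0,0,0],
    [0.7,-0.105,0,0,0,0],
    [0.8,-0.12,0,0,0,0],
    [0.9,-0.135,0,0,0,0],
    [1,-0.15,0,0,0,0],
  ],
)

```text
time: 27.3
position: [0.5375, 0.2118, 0.1318]
tcp_rot: [-0.0, 0.708, 0.707, 0.0]
wrist_force: [-0.5, 0.0, -1.3]
gripper_width: 0.0325
grasp_force: 39.9
```

Emit:
carry_out(
  increments=[
    [0.1,-0.02,0,0,0,0],
    [0.2,-0.04,0,0,0,0],
    [0.3,-0.06,0,0,0,0],
    [0.4,-0.08,0,0,0,0],
    [0.5,-0.1,0,0,0,0],
    [0.6,-0.12,0,0,0,0],
    [0.7,-0.14,0,0,0,0],
    [0.76,-0.15,0,0,0,0],
    [0.76,-0.16,0,0,0,0],
    [0.76,-0.16,0,0,0,0],
  ],
)

```text
time: 28.3
position: [0.5217, 0.2866, 0.1317]
tcp_rot: [0.0, 0.708, 0.707, -0.0]
wrist_force: [-0.2, -0.2, -1.2]
gripper_width: 0.0326
grasp_force: 39.9
```

Emit:
carry_out(
  increments=[
    [0,0,0.12,0,0,0],
    [0,0,0.24,0,0,0],
    [0,0,0.36,0,0,0],
    [0,0,0.48,0,0,0],
    [0,0,0.6,0,0,0],
    [0,0,0.7,0,0,0],
    [0,0,0.8,0,0,0],
    [0,0,0.87,0,0,0],
    [0,0,0.91,0,0,0],
    [0,0,0.925,0,0,0],
  ],
)

```text
time: 29.3
position: [0.5216, 0.2869, 0.0391]
tcp_rot: [-0.0, 0.708, 0.707, -0.0]
wrist_force: [-3.8, -1.7, 9.9]
gripper_width: 0.0324
grasp_force: 40.8
```

Emit:
carry_out(
  increments=[
    [0,0,0,0,0,0],
    [0,0,0,0,0,0],
    [0,0,0,0,0,0],
    [0,0,0,0,0,0],
    [0,0,0,0,0,0],
    [0,0,-0.1,0,0,0],
    [0,0,-0.2,0,0,0],
    [0,0,-0.4,0,0,0],
    [0,0,-0.7,0,0,0],
    [0,0,-1,0,0,0],
  ],
  jaw=0.8,
)

```text
time: 30.3
position: [0.5216, 0.2869, 0.1412]
tcp_rot: [-0.0, 0.708, 0.707, 0.0]
wrist_force: [-0.5, -0.4, 0.6]
gripper_width: 0.0681
grasp_force: 0.0
```

Run:
```python
from h import *
import pickle
o=r.get_obs();p,d=r.capture('wrist');pickle.dump((o,p,d),open('w5.pkl','wb'));cv2.imwrite('pics/w5.png',p[:,:,::-1])
print(o['time'],o['position'],o['gripper_width'])
```

```text
30.3 [0.5216 0.2869 0.1412] 0.06810026496035758
```

View pics/w5.png

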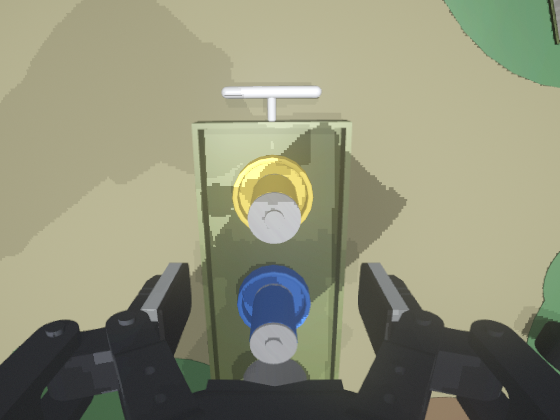

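Both cells stand upright in their cups: yellow at (274,218) and blue at (273,342). Next I go for the brass disc.

Emit:
carry_out(
  increments=[
    [-0.1,-0.013,0,0,0,0],
    [-0.2,-0.026,0,0,0,0],
    [-0.3,-0.039,0,0,0,0],
    [-0.4,-0.052,0,0,0,0],
    [-0.5,-0.065,0,0,0,0],
    [-0.6,-0.078,0,0,0,0],
    [-0.7,-0.091,0,0,0,0],
    [-0.8,-0.104,0,0,0,0],
    [-0.9,-0.117,0,0,0,0],
    [-1,-0.13,0,0,0,0],
  ],
  jaw=1,
)

```text
time: 31.35
position: [0.5085, 0.1861, 0.1393]
tcp_rot: [-0.0, 0.708, 0.707, 0.0]
wrist_force: [0.0, 0.2, -0.8]
gripper_width: 0.0853
grasp_force: 0.0
```

Emit:
carry_out(
  increments=[
    [-0.1,-0.013,0,0,0,0],
    [-0.2,-0.026,0,0,0,0],
    [-0.3,-0.039,0,0,0,0],
    [-0.4,-0.052,0,0,0,0],
    [-0.5,-0.065,0,0,0,0],
    [-0.6,-0.078,0,0,0,0],
    [-0.7,-0.091,0,0,0,0],
    [-0.8,-0.104,0,0,0,0],
    [-0.9,-0.117,0,0,0,0],
    [-1,-0.13,0,0,0,0],
  ],
)

```text
time: 32.35
position: [0.4954, 0.0861, 0.1393]
tcp_rot: [-0.0, 0.708, 0.707, 0.0]
wrist_force: [-0.1, 0.2, 0.3]
gripper_width: 0.0854
grasp_force: 0.0
```

Emit:
carry_out(
  increments=[
    [-0.1,-0.013,0,0,0,0],
    [-0.2,-0.026,0,0,0,0],
    [-0.3,-0.039,0,0,0,0],
    [-0.4,-0.052,0,0,0,0],
    [-0.5,-0.065,0,0,0,0],
    [-0.6,-0.078,0,0,0,0],
    [-0.7,-0.091,0,0,0,0],
    [-0.8,-0.104,0,0,0,0],
    [-0.9,-0.117,0,0,0,0],
    [-1,-0.13,0,0,0,0],
  ],
)

```text
time: 33.35
position: [0.4822, -0.0138, 0.1393]
tcp_rot: [0.0, 0.708, 0.707, 0.0]
wrist_force: [-0.1, 0.4, -0.2]
gripper_width: 0.0855
grasp_force: 0.0
```

Emit:
carry_out(
  increments=[
    [-0.1,-0.013,0,0,0,0],
    [-0.2,-0.026,0,0,0,0],
    [-0.3,-0.039,0,0,0,0],
    [-0.4,-0.052,0,0,0,0],
    [-0.5,-0.065,0,0,0,0],
    [-0.6,-0.078,0,0,0,0],
    [-0.7,-0.091,0,0,0,0],
    [-0.8,-0.104,0,0,0,0],
    [-0.9,-0.117,0,0,0,0],
    [-1,-0.13,0,0,0,0],
  ],
)

```text
time: 34.35
position: [0.4691, -0.1138, 0.1393]
tcp_rot: [-0.0, 0.708, 0.707, 0.0]
wrist_force: [-0.0, -0.3, -1.2]
gripper_width: 0.0856
grasp_force: 0.0
```

Emit:
carry_out(
  increments=[
    [-0.1,-0.013,0,0,0,0],
    [-0.2,-0.026,0,0,0,0],
    [-0.3,-0.039,0,0,0,0],
    [-0.4,-0.052,0,0,0,0],
    [-0.5,-0.065,0,0,0,0],
    [-0.6,-0.078,0,0,0,0],
    [-0.7,-0.091,0,0,0,0],
    [-0.8,-0.104,0,0,0,0],
    [-0.9,-0.117,0,0,0,0],
    [-1,-0.13,0,0,0,0],
  ],
)

```text
time: 35.35
position: [0.456, -0.2138, 0.1393]
tcp_rot: [-0.0, 0.708, 0.707, 0.0]
wrist_force: [0.7, -0.1, 0.4]
gripper_width: 0.085
grasp_force: 0.0
```

Emit:
carry_out(
  increments=[
    [-0.1,-0.013,0,0,0,0],
    [-0.2,-0.026,0,0,0,0],
    [-0.3,-0.039,0,0,0,0],
    [-0.4,-0.052,0,0,0,0],
    [-0.5,-0.065,0,0,0,0],
    [-0.6,-0.078,0,0,0,0],
    [-0.7,-0.091,0,0,0,0],
    [-0.8,-0.104,0,0,0,0],
    [-0.9,-0.13,0,0,0,0],
    [-0.9,-0.13,0,0,0,0],
  ],
)

```text
time: 36.35
position: [0.4422, -0.3047, 0.1392]
tcp_rot: [0.0, 0.708, 0.706, -0.0]
wrist_force: [0.8, 0.4, 0.3]
gripper_width: 0.0853
grasp_force: 0.0
```

Run:
```python
from h import *
import pickle
o=r.get_obs();p,d=r.capture('wrist');pickle.dump((o,p,d),open('w6.pkl','wb'));cv2.imwrite('pics/w6.png',p[:,:,::-1])
print(o['time'],o['position'],o['gripper_width'])
```

```text
36.35 [ 0.4422 -0.3047  0.1392] 0.0853222597158225
```

View pics/w6.png

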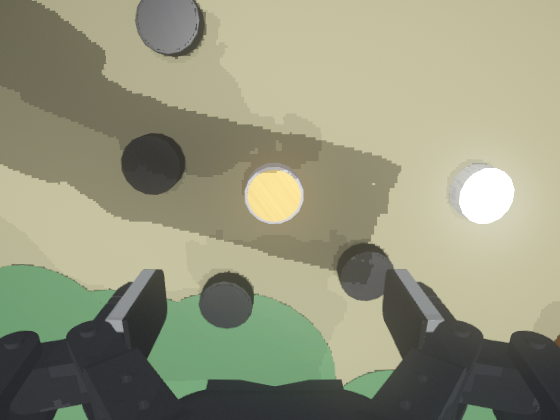

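The brass disc is centred at (274,194), with no red dot; the nearest black discs, at (152,163) and (364,270), clear the finger paths.

Run:
```python
from h import *
import pickle
o,p,d=pickle.load(open('w6.pkl','rb'))
print('D',ray('wrist',[[274,194.5]],.018,o),'white',ray('wrist',[[485,196]],.018,o), 'blk',ray('wrist',[[152,163],[364,272]],.018,o))
```

```text
D [[ 0.4426 -0.3031  0.018 ]] white [[ 0.6007 -0.3046  0.018 ]] blk [[ 0.3553 -0.2794  0.018 ]
 [ 0.5126 -0.3658  0.018 ]]
```

Emit:
carry_out(
  increments=[
    [0.015,0,0.1,0,0,0],
    [0.015,0,0.2,0,0,0],
    [0.015,0,0.3,0,0,0],
    [0.015,0,0.4,0,0,0],
    [0.015,0,0.5,0,0,0],
    [0.015,0,0.6,0,0,0],
    [0.015,0,0.7,0,0,0],
    [0.015,0,0.8,0,0,0],
    [0.015,0,0.9,0,0,0],
    [0.015,0,1,0,0,0],
  ],
)

```text
time: 37.4
position: [0.443, -0.3015, 0.0385]
tcp_rot: [0.0, 0.708, 0.707, 0.0]
wrist_force: [-0.2, -0.3, 0.3]
gripper_width: 0.0857
grasp_force: 0.0
```

Emit:
carry_out(
  increments=[
    [0,0,0.05,0,0,0],
    [0,0,0.1,0,0,0],
    [0,0,0.15,0,0,0],
    [0,0,0.2,0,0,0],
    [0,0,0.25,0,0,0],
    [0,0,0.3,0,0,0],
    [0,0,0.33,0,0,0],
    [0,0,0.34,0,0,0],
    [0,0,0.34,0,0,0],
    [0,0,0.34,0,0,0],
  ],
)

```text
time: 38.4
position: [0.4431, -0.3015, 0.0054]
tcp_rot: [0.0, 0.708, 0.707, 0.0]
wrist_force: [-0.4, -0.6, 0.0]
gripper_width: 0.0857
grasp_force: 0.0
```

Emit:
carry_out(
  increments=[
    [0,0,0,0,0,0],
    [0,0,0,0,0,0],
    [0,0,0,0,0,0],
    [0,0,0,0,0,0],
    [0,0,0,0,0,0],
    [0,0,0,0,0,0],
    [0,0,0,0,0,0],
    [0,0,0,0,0,0],
    [0,0,0,0,0,0],
    [0,0,0,0,0,0],
  ],
  jaw=0,
)

```text
time: 39.4
position: [0.443, -0.3015, 0.0057]
tcp_rot: [0.0, 0.708, 0.707, -0.0]
wrist_force: [-0.9, 1.1, 5.4]
gripper_width: 0.0424
grasp_force: 39.7
```

Emit:
carry_out(
  increments=[
    [0,0,-0.1,0,0,0],
    [0,0,-0.2,0,0,0],
    [0,0,-0.3,0,0,0],
    [0,0,-0.4,0,0,0],
    [0,0,-0.5,0,0,0],
    [0,0,-0.6,0,0,0],
    [0,0,-0.7,0,0,0],
    [0,0,-0.8,0,0,0],
    [0,0,-0.9,0,0,0],
    [0,0,-1,0,0,0],
  ],
)

```text
time: 40.4
position: [0.4429, -0.3015, 0.1061]
tcp_rot: [-0.0, 0.708, 0.707, 0.0]
wrist_force: [-0.3, -0.7, -0.1]
gripper_width: 0.0419
grasp_force: 40.6
```

Run:
```python
from h import *
import pickle
o=r.get_obs();p,d=r.capture('wrist');pickle.dump((o,p,d),open('w7.pkl','wb'));cv2.imwrite('pics/w7.png',p[:,:,::-1])
print(o['time'],o['position'],o['gripper_width'])
```

```text
40.4 [ 0.4429 -0.3015  0.1061] 0.0419262868091994
```

View pics/w7.png

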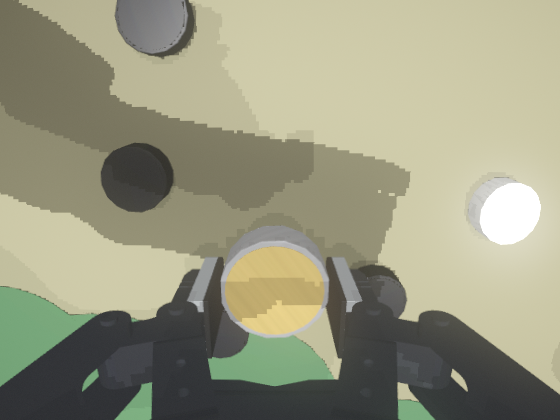

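The brass disc is held level, its face centred at (275,288).

Run:
```python
from h import *
import pickle
o,p,d=pickle.load(open('w7.pkl','rb'))
K,D,R,C=cam('wrist',o)
for u,v in [(275,288),(275,325),(275,250)]:
    dd=np.median(d[v-2:v+3,u-2:u+3]);x=cv2.undistortPoints(np.array([[[u,v]]],float),K,D)[0,0];print(R@np.array([x[0],x[1],1])*dd+C)
```

```text
[ 0.4439 -0.3023  0.1179]
[ 0.4439 -0.3193  0.1177]
[ 0.4439 -0.2862  0.118 ]
```

Emit:
carry_out(
  increments=[
    [0.1,0.02,-0.01,0,0,0],
    [0.2,0.04,-0.02,0,0,0],
    [0.3,0.06,-0.03,0,0,0],
    [0.4,0.08,-0.04,0,0,0],
    [0.5,0.1,-0.05,0,0,0],
    [0.6,0.12,-0.06,0,0,0],
    [0.7,0.14,-0.07,0,0,0],
    [0.8,0.16,-0.08,0,0,0],
    [0.9,0.18,-0.09,0,0,0],
    [1,0.2,-0.1,0,0,0],
  ],
)

```text
time: 41.45
position: [0.4632, -0.2007, 0.1154]
tcp_rot: [-0.0, 0.708, 0.707, 0.0]
wrist_force: [0.6, -0.3, -1.2]
gripper_width: 0.042
grasp_force: 40.6
```

Emit:
carry_out(
  increments=[
    [0.1,0.02,0,0,0,0],
    [0.2,0.04,0,0,0,0],
    [0.3,0.06,0,0,0,0],
    [0.4,0.08,0,0,0,0],
    [0.5,0.1,0,0,0,0],
    [0.6,0.12,0,0,0,0],
    [0.7,0.14,0,0,0,0],
    [0.8,0.16,0,0,0,0],
    [0.9,0.18,0,0,0,0],
    [1,0.2,0,0,0,0],
  ],
)

```text
time: 42.45
position: [0.4834, -0.1007, 0.1153]
tcp_rot: [-0.0, 0.708, 0.707, -0.0]
wrist_force: [0.4, 0.3, -0.8]
gripper_width: 0.0419
grasp_force: 40.6
```

Emit:
carry_out(
  increments=[
    [0.1,0.02,0,0,0,0],
    [0.2,0.04,0,0,0,0],
    [0.3,0.06,0,0,0,0],
    [0.4,0.08,0,0,0,0],
    [0.5,0.1,0,0,0,0],
    [0.6,0.12,0,0,0,0],
    [0.7,0.14,0,0,0,0],
    [0.8,0.16,0,0,0,0],
    [0.9,0.18,0,0,0,0],
    [1,0.2,0,0,0,0],
  ],
)

```text
time: 43.45
position: [0.5035, -0.0007, 0.1153]
tcp_rot: [-0.0, 0.708, 0.707, 0.0]
wrist_force: [-0.4, 0.3, 0.2]
gripper_width: 0.0425
grasp_force: 40.6
```

Emit:
carry_out(
  increments=[
    [0.1,0.02,0,0,0,0],
    [0.2,0.04,0,0,0,0],
    [0.3,0.06,0,0,0,0],
    [0.4,0.08,0,0,0,0],
    [0.5,0.1,0,0,0,0],
    [0.6,0.12,0,0,0,0],
    [0.7,0.14,0,0,0,0],
    [0.8,0.16,0,0,0,0],
    [0.9,0.18,0,0,0,0],
    [1,0.2,0,0,0,0],
  ],
)

```text
time: 44.45
position: [0.5237, 0.0992, 0.1153]
tcp_rot: [0.0, 0.708, 0.707, 0.0]
wrist_force: [0.6, -0.4, -0.5]
gripper_width: 0.0424
grasp_force: 40.6
```

Emit:
carry_out(
  increments=[
    [0.05,-0.015,0,0,0,0],
    [0.1,-0.025,0.05,0,0,0],
    [0.1,-0.025,0.1,0,0,0],
    [0.1,-0.025,0.17,0,0,0],
    [0.1,-0.025,0.24,0,0,0],
    [0.1,-0.025,0.31,0,0,0],
    [0.1,-0.025,0.38,0,0,0],
    [0.1,-0.025,0.44,0,0,0],
    [0.1,-0.025,0.48,0,0,0],
    [0.1,-0.025,0.5,0,0,0],
  ],
)

```text
time: 45.45
position: [0.5209, 0.1084, 0.0648]
tcp_rot: [-0.0, 0.708, 0.707, -0.0]
wrist_force: [0.6, 0.3, -0.4]
gripper_width: 0.0421
grasp_force: 40.6
```

Emit:
carry_out(
  increments=[
    [0,0,0.01,0,0,0],
    [0,0,0.02,0,0,0],
    [0,0,0.03,0,0,0],
    [0,0,0.04,0,0,0],
    [0,0,0.05,0,0,0],
    [0,0,0.06,0,0,0],
    [0,0,0.06,0,0,0],
    [0,0,0.06,0,0,0],
    [0,0,0.06,0,0,0],
    [0,0,0.06,0,0,0],
  ],
)

```text
time: 46.45
position: [0.5211, 0.1085, 0.0594]
tcp_rot: [0.0, 0.708, 0.707, 0.0]
wrist_force: [-0.2, -0.7, -0.8]
gripper_width: 0.0419
grasp_force: 40.6
```

Emit:
carry_out(
  increments=[
    [0,0,0.01,0,0,0],
    [0,0,0.02,0,0,0],
    [0,0,0.025,0,0,0],
    [0,0,0.025,0,0,0],
    [0,0,0.025,0,0,0],
    [0,0,0.025,0,0,0],
    [0,0,0.025,0,0,0],
    [0,0,0.025,0,0,0],
    [0,0,0.025,0,0,0],
    [0,0,0.025,0,0,0],
  ],
)

```text
time: 47.45
position: [0.521, 0.1084, 0.0568]
tcp_rot: [-0.0, 0.708, 0.707, 0.0]
wrist_force: [-0.0, -0.1, -0.9]
gripper_width: 0.042
grasp_force: 40.9
```

Emit:
carry_out(
  increments=[
    [0,0,0,0,0,0],
    [0,0,0,0,0,0],
    [0,0,0,0,0,0],
    [0,0,0,0,0,0],
    [0,0,0,0,0,0],
    [0,0,-0.1,0,0,0],
    [0,0,-0.2,0,0,0],
    [0,0,-0.3,0,0,0],
    [0,0,-0.45,0,0,0],
    [0,0,-0.6,0,0,0],
  ],
  jaw=0.8,
)

```text
time: 48.45
position: [0.5211, 0.1084, 0.1182]
tcp_rot: [0.0, 0.708, 0.707, 0.0]
wrist_force: [0.1, 0.4, -0.5]
gripper_width: 0.0685
grasp_force: 0.0
```

Run:
```python
from h import *
import pickle
o=r.get_obs();p,d=r.capture('wrist');pickle.dump((o,p,d),open('w8.pkl','wb'));cv2.imwrite('pics/w8.png',p[:,:,::-1])
print(o['time'],o['position'],o['gripper_width'])
```

```text
48.45 [0.5211 0.1084 0.1182] 0.06848278076146387
```

View pics/w8.png

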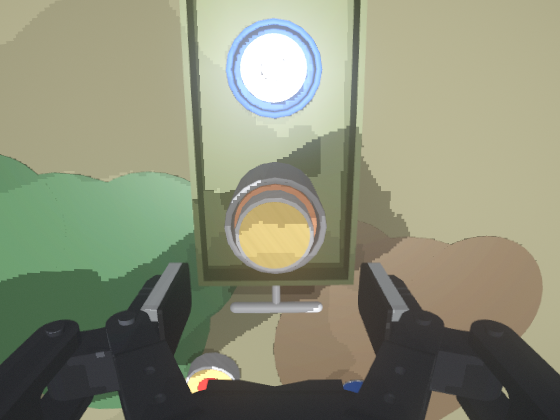

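The disc sits in the magazine: its face is centred at (275,235), the rim at (275,224).

Run:
```python
from h import *
import pickle
o,p,d=pickle.load(open('w8.pkl','rb'))
print('disc',ray('wrist',[[275,235]],.069,o),'rim',ray('wrist',[[275.5,224]],.056,o))
K,D,R,C=cam('wrist',o)
for u,v in [(275,235),(275,262),(250,235),(300,235)]:
    dd=np.median(d[v-2:v+3,u-2:u+3]);x=cv2.undistortPoints(np.array([[[u,v]]],float),K,D)[0,0];print(R@np.array([x[0],x[1],1])*dd+C)
```

```text
disc [[0.5222 0.1063 0.069 ]] rim [[0.5225 0.1081 0.056 ]]
[0.5222 0.1061 0.0684]
[0.5222 0.09   0.0687]
[0.5085 0.1061 0.0685]
[0.5359 0.106  0.0684]
```

Emit:
carry_out(
  increments=[
    [0,0,0,0,0,0],
    [0,0,0,0,0,0],
    [0,0,0,0,0,0],
    [0,0,0,0,0,0],
    [0,0,0.05,0,0,0],
    [0,0,0.1,0,0,0],
    [0,0,0.2,0,0,0],
    [0,0,0.3,0,0,0],
    [0,0,0.37,0,0,0],
    [0,0,0.4,0,0,0],
  ],
  jaw=0,
)

```text
time: 49.5
position: [0.5205, 0.1083, 0.0756]
tcp_rot: [-0.0, 0.708, 0.707, -0.001]
wrist_force: [-0.6, 0.1, -0.4]
gripper_width: 0.0004
grasp_force: 0.0
```

Emit:
carry_out(
  increments=[
    [-0.01,0.01,0,0,0,0],
    [-0.01,0.01,0.03,0,0,0],
    [-0.01,0.01,0.06,0,0,0],
    [-0.01,0.01,0.09,0,0,0],
    [-0.01,0.01,0.12,0,0,0],
    [-0.01,0.01,0.15,0,0,0],
    [-0.01,0.01,0.18,0,0,0],
    [-0.01,0.01,0.21,0,0,0],
    [-0.01,0.01,0.24,0,0,0],
    [-0.01,0.01,0.26,0,0,0],
  ],
)

```text
time: 50.5
position: [0.5223, 0.1074, 0.051]
tcp_rot: [0.0, 0.708, 0.707, 0.0]
wrist_force: [-0.5, -1.4, 6.0]
gripper_width: -0.0001
grasp_force: 3.1
```

Emit:
carry_out(
  increments=[
    [0,0,0,0,0,0],
    [0,0,0,0,0,0],
    [0,0,-0.1,0,0,0],
    [0,0,-0.2,0,0,0],
    [0,0,-0.3,0,0,0],
    [0,0,-0.4,0,0,0],
    [0,0,-0.5,0,0,0],
    [0,0,-0.6,0,0,0],
    [0,0,-0.7,0,0,0],
    [0,0,-0.8,0,0,0],
  ],
)

```text
time: 51.5
position: [0.522, 0.1074, 0.1317]
tcp_rot: [0.0, 0.708, 0.707, 0.0]
wrist_force: [0.2, -0.4, -0.5]
gripper_width: -0.0001
grasp_force: 0.0
```

Run:
```python
from h import *
import pickle
o=r.get_obs();p,d=r.capture('wrist');pickle.dump((o,p,d),open('w9.pkl','wb'));cv2.imwrite('pics/w9.png',p[120:330,150:400,::-1])
print(o['time'],o['position'],o['gripper_width'])
```

```text
51.5 [0.522  0.1074 0.1317] -8.41310698435949e-05
```

View pics/w9.png

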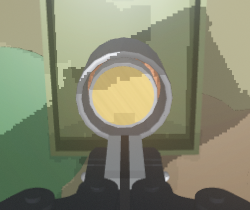

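The disc is level below the rim, with a steady press force of about 6 N. Next I go for the white disc.

Emit:
carry_out(
  increments=[
    [-0.1,0.02,0,0,0,0],
    [-0.2,0.04,0,0,0,0],
    [-0.3,0.06,0,0,0,0],
    [-0.4,0.08,0,0,0,0],
    [-0.5,0.1,0,0,0,0],
    [-0.6,0.12,0,0,0,0],
    [-0.7,0.14,0,0,0,0],
    [-0.8,0.16,0,0,0,0],
    [-0.9,0.18,0,0,0,0],
    [-1,0.2,0,0,0,0],
  ],
  jaw=1,
)

```text
time: 52.55
position: [0.5421, 0.0066, 0.1308]
tcp_rot: [0.0, 0.708, 0.707, 0.0]
wrist_force: [-0.3, -0.9, -0.5]
gripper_width: 0.0855
grasp_force: 0.0
```

Emit:
carry_out(
  increments=[
    [-0.1,0.02,0,0,0,0],
    [-0.2,0.04,0,0,0,0],
    [-0.3,0.06,0,0,0,0],
    [-0.4,0.08,0,0,0,0],
    [-0.5,0.1,0,0,0,0],
    [-0.6,0.12,0,0,0,0],
    [-0.7,0.14,0,0,0,0],
    [-0.8,0.16,0,0,0,0],
    [-0.9,0.18,0,0,0,0],
    [-1,0.2,0,0,0,0],
  ],
)

```text
time: 53.55
position: [0.5619, -0.0935, 0.1308]
tcp_rot: [-0.0, 0.708, 0.707, -0.0]
wrist_force: [0.4, -0.7, 1.1]
gripper_width: 0.0852
grasp_force: 0.0
```

Emit:
carry_out(
  increments=[
    [-0.1,0.02,0,0,0,0],
    [-0.2,0.04,0,0,0,0],
    [-0.3,0.06,0,0,0,0],
    [-0.4,0.08,0,0,0,0],
    [-0.5,0.1,0,0,0,0],
    [-0.6,0.12,0,0,0,0],
    [-0.7,0.14,0,0,0,0],
    [-0.8,0.16,0,0,0,0],
    [-0.9,0.18,0,0,0,0],
    [-1,0.2,0,0,0,0],
  ],
)

```text
time: 54.55
position: [0.5817, -0.1935, 0.1308]
tcp_rot: [-0.0, 0.708, 0.707, -0.0]
wrist_force: [-0.0, 0.5, -0.1]
gripper_width: 0.0852
grasp_force: 0.0
```

Emit:
carry_out(
  increments=[
    [-0.1,0.02,0,0,0,0],
    [-0.2,0.04,0,0,0,0],
    [-0.3,0.06,0,0,0,0],
    [-0.4,0.08,0,0,0,0],
    [-0.5,0.1,0,0,0,0],
    [-0.6,0.12,0,0,0,0],
    [-0.7,0.14,0,0,0,0],
    [-0.8,0.16,0,0,0,0],
    [-0.9,0.18,0,0,0,0],
    [-1,0.2,0,0,0,0],
  ],
)

```text
time: 55.55
position: [0.6016, -0.2935, 0.1308]
tcp_rot: [-0.0, 0.708, 0.707, 0.0]
wrist_force: [-0.7, 0.0, -0.0]
gripper_width: 0.0856
grasp_force: 0.0
```

Emit:
carry_out(
  increments=[
    [-0.06,0,0,0,0,0],
    [-0.11,0,0.05,0,0,0],
    [-0.11,0,0.1,0,0,0],
    [-0.11,0,0.15,0,0,0],
    [-0.11,0,0.2,0,0,0],
    [-0.11,0,0.25,0,0,0],
    [-0.11,0,0.3,0,0,0],
    [-0.11,0,0.3,0,0,0],
    [-0.11,0,0.3,0,0,0],
    [-0.11,0,0.3,0,0,0],
  ],
)

```text
time: 56.55
position: [0.6016, -0.3037, 0.101]
tcp_rot: [0.0, 0.708, 0.707, 0.0]
wrist_force: [0.1, -1.2, -1.1]
gripper_width: 0.0854
grasp_force: 0.0
```

Run:
```python
from h import *
import pickle
o=r.get_obs();p,d=r.capture('wrist');pickle.dump((o,p,d),open('w10.pkl','wb'));cv2.imwrite('pics/w10.png',p[:,:,::-1])
print(o['time'],o['position'],o['gripper_width'])
K,D,R,C=cam('wrist',o)
# face: depth points at z 15..21mm
v,u=np.mgrid[0:420,0:560]
x=cv2.undistortPoints(np.stack([u,v],-1).reshape(-1,1,2).astype(float),K,D).reshape(420,560,2)
P=np.dstack([x,np.ones((420,560))])*d[...,None]@R.T+C
m=(P[...,2]>.015)&(P[...,2]<.022)&(np.hypot(P[...,0]-.602,P[...,1]+.304)<.04)&(p.min(2)>140)
c=P[m];print(m.sum(),c.min(0),c.max(0),(c.min(0)+c.max(0))/2)
```

```text
56.55 [ 0.6016 -0.3037  0.101 ] 0.08537506394684484
3524 [ 0.5812 -0.3264  0.015 ] [ 0.6245 -0.283   0.0196] [ 0.6029 -0.3047  0.0173]
```

Emit:
carry_out(
  increments=[
    [-0.01,0.01,0.12,0,0,0],
    [-0.01,0.01,0.24,0,0,0],
    [-0.01,0.01,0.36,0,0,0],
    [-0.01,0.01,0.48,0,0,0],
    [-0.01,0.01,0.6,0,0,0],
    [-0.01,0.01,0.72,0,0,0],
    [-0.01,0.01,0.82,0,0,0],
    [-0.01,0.01,0.9,0,0,0],
    [-0.01,0.01,0.95,0,0,0],
    [-0.01,0.01,0.955,0,0,0],
  ],
)

```text
time: 57.6
position: [0.6022, -0.3046, 0.0046]
tcp_rot: [-0.0, 0.708, 0.707, -0.0]
wrist_force: [-0.5, 0.9, -0.4]
gripper_width: 0.0854
grasp_force: 0.0
```

Emit:
carry_out(
  increments=[
    [0,0,0,0,0,0],
    [0,0,0,0,0,0],
    [0,0,0,0,0,0],
    [0,0,0,0,0,0],
    [0,0,0,0,0,0],
    [0,0,0,0,0,0],
    [0,0,0,0,0,0],
    [0,0,0,0,0,0],
    [0,0,0,0,0,0],
    [0,0,0,0,0,0],
  ],
  jaw=0,
)

```text
time: 58.6
position: [0.6028, -0.3048, 0.0062]
tcp_rot: [0.001, 0.708, 0.707, 0.0]
wrist_force: [-2.0, 1.3, 6.3]
gripper_width: 0.0421
grasp_force: 40.2
```

Emit:
carry_out(
  increments=[
    [0,0,-0.1,0,0,0],
    [0,0,-0.2,0,0,0],
    [0,0,-0.3,0,0,0],
    [0,0,-0.4,0,0,0],
    [0,0,-0.5,0,0,0],
    [0,0,-0.6,0,0,0],
    [0,0,-0.7,0,0,0],
    [0,0,-0.8,0,0,0],
    [0,0,-0.9,0,0,0],
    [0,0,-1,0,0,0],
  ],
)

```text
time: 59.6
position: [0.6024, -0.3047, 0.1061]
tcp_rot: [-0.0, 0.708, 0.707, 0.0]
wrist_force: [0.0, -0.4, -0.6]
gripper_width: 0.0421
grasp_force: 40.5
```

Run:
```python
from h import *
o=r.get_obs();p,d=r.capture('wrist');cv2.imwrite('pics/w11.png',p[:,:,::-1])
print(o['time'],o['position'],o['gripper_width'])
K,D,R,C=cam('wrist',o)
v,u=np.mgrid[0:420,0:560]
x=cv2.undistortPoints(np.stack([u,v],-1).reshape(-1,1,2).astype(float),K,D).reshape(420,560,2)
P=np.dstack([x,np.ones((420,560))])*d[...,None]@R.T+C
m=(P[...,2]>.112)&(P[...,2]<.124)&(np.hypot(P[...,0]-.602,P[...,1]+.304)<.035)&(p.min(2)>140)
c=P[m];print(m.sum(),c.min(0),c.max(0),(c.min(0)+c.max(0))/2,np.linalg.lstsq(np.c_[c[:,:2],np.ones(len(c))],c[:,2],rcond=None)[0])
```

```text
59.6 [ 0.6024 -0.3047  0.1061] 0.04213582433970681
9215 [ 0.5698 -0.3269  0.112 ] [ 0.6307 -0.2825  0.124 ] [ 0.6002 -0.3047  0.118 ] [-0.0011 -0.0152  0.1133]
```

Emit:
carry_out(
  increments=[
    [0.1,-0.02,-0.01,0,0,0],
    [0.2,-0.04,-0.02,0,0,0],
    [0.3,-0.06,-0.03,0,0,0],
    [0.4,-0.08,-0.04,0,0,0],
    [0.5,-0.1,-0.05,0,0,0],
    [0.6,-0.12,-0.06,0,0,0],
    [0.7,-0.14,-0.07,0,0,0],
    [0.8,-0.16,-0.08,0,0,0],
    [0.9,-0.18,-0.09,0,0,0],
    [1,-0.2,-0.1,0,0,0],
  ],
)

```text
time: 60.65
position: [0.5824, -0.2039, 0.1154]
tcp_rot: [0.0, 0.708, 0.707, 0.0]
wrist_force: [1.1, 0.0, -1.3]
gripper_width: 0.0421
grasp_force: 40.6
```

Emit:
carry_out(
  increments=[
    [0.1,-0.02,0,0,0,0],
    [0.2,-0.04,0,0,0,0],
    [0.3,-0.06,0,0,0,0],
    [0.4,-0.08,0,0,0,0],
    [0.5,-0.1,0,0,0,0],
    [0.6,-0.12,0,0,0,0],
    [0.7,-0.14,0,0,0,0],
    [0.8,-0.16,0,0,0,0],
    [0.9,-0.18,0,0,0,0],
    [1,-0.2,0,0,0,0],
  ],
)

```text
time: 61.65
position: [0.5626, -0.1038, 0.1153]
tcp_rot: [-0.0, 0.708, 0.707, -0.0]
wrist_force: [-0.1, 0.3, -0.8]
gripper_width: 0.0419
grasp_force: 40.6
```

Emit:
carry_out(
  increments=[
    [0.1,-0.02,0,0,0,0],
    [0.2,-0.04,0,0,0,0],
    [0.3,-0.06,0,0,0,0],
    [0.4,-0.08,0,0,0,0],
    [0.5,-0.1,0,0,0,0],
    [0.6,-0.12,0,0,0,0],
    [0.7,-0.14,0,0,0,0],
    [0.8,-0.16,0,0,0,0],
    [0.9,-0.18,0,0,0,0],
    [1,-0.2,0,0,0,0],
  ],
)

```text
time: 62.65
position: [0.5427, -0.0038, 0.1153]
tcp_rot: [-0.0, 0.708, 0.707, 0.0]
wrist_force: [0.6, -0.1, -0.4]
gripper_width: 0.042
grasp_force: 40.6
```

Emit:
carry_out(
  increments=[
    [0.1,-0.02,0,0,0,0],
    [0.2,-0.04,0,0,0,0],
    [0.3,-0.06,0,0,0,0],
    [0.4,-0.08,0,0,0,0],
    [0.5,-0.1,0,0,0,0],
    [0.6,-0.12,0,0,0,0],
    [0.7,-0.14,0,0,0,0],
    [0.8,-0.16,0,0,0,0],
    [0.9,-0.18,0,0,0,0],
    [1,-0.2,0,0,0,0],
  ],
)

```text
time: 63.65
position: [0.5228, 0.0963, 0.1153]
tcp_rot: [-0.0, 0.708, 0.707, 0.0]
wrist_force: [0.4, -0.4, 0.0]
gripper_width: 0.0421
grasp_force: 40.6
```

Emit:
carry_out(
  increments=[
    [0.06,-0.01,0,0,0,0],
    [0.115,-0.01,0.03,0,0,0],
    [0.115,-0.01,0.1,0,0,0],
    [0.115,-0.01,0.17,0,0,0],
    [0.115,-0.01,0.24,0,0,0],
    [0.115,-0.01,0.31,0,0,0],
    [0.115,-0.01,0.38,0,0,0],
    [0.115,-0.01,0.44,0,0,0],
    [0.115,-0.01,0.48,0,0,0],
    [0.115,-0.01,0.5,0,0,0],
  ],
)

```text
time: 64.65
position: [0.5218, 0.1069, 0.0648]
tcp_rot: [-0.0, 0.708, 0.707, -0.0]
wrist_force: [0.2, 0.4, -1.3]
gripper_width: 0.0418
grasp_force: 40.6
```

Emit:
carry_out(
  increments=[
    [0,0,0.01,0,0,0],
    [0,0,0.02,0,0,0],
    [0,0,0.03,0,0,0],
    [0,0,0.04,0,0,0],
    [0,0,0.05,0,0,0],
    [0,0,0.06,0,0,0],
    [0,0,0.07,0,0,0],
    [0,0,0.075,0,0,0],
    [0,0,0.075,0,0,0],
    [0,0,0.075,0,0,0],
  ],
)

```text
time: 65.65
position: [0.522, 0.1069, 0.0578]
tcp_rot: [-0.0, 0.708, 0.707, 0.0]
wrist_force: [0.1, 0.4, -1.2]
gripper_width: 0.0421
grasp_force: 40.6
```

Emit:
carry_out(
  increments=[
    [0,0,0,0,0,0],
    [0,0,0,0,0,0],
    [0,0,0,0,0,0],
    [0,0,0,0,0,0],
    [0,0,0,0,0,0],
    [0,0,-0.1,0,0,0],
    [0,0,-0.2,0,0,0],
    [0,0,-0.3,0,0,0],
    [0,0,-0.45,0,0,0],
    [0,0,-0.6,0,0,0],
  ],
  jaw=0.8,
)

```text
time: 66.65
position: [0.5221, 0.107, 0.1192]
tcp_rot: [0.0, 0.708, 0.707, 0.0]
wrist_force: [1.0, -0.7, -0.2]
gripper_width: 0.0685
grasp_force: 0.0
```

Run:
```python
from h import *
o=r.get_obs();p,d=r.capture('wrist');cv2.imwrite('pics/w12.png',p[:,:,::-1])
print(o['time'],o['position'],o['gripper_width'])
K,D,R,C=cam('wrist',o)
v,u=np.mgrid[0:420,0:560]
x=cv2.undistortPoints(np.stack([u,v],-1).reshape(-1,1,2).astype(float),K,D).reshape(420,560,2)
P=np.dstack([x,np.ones((420,560))])*d[...,None]@R.T+C
m=(P[...,2]>.06)&(P[...,2]<.09)&(np.hypot(P[...,0]-.522,P[...,1]-.107)<.03)&(p.min(2)>140)
c=P[m];print(m.sum(),c.min(0),c.max(0),(c.min(0)+c.max(0))/2,np.linalg.lstsq(np.c_[c[:,:2],np.ones(len(c))],c[:,2],rcond=None)[0])
```

```text
66.65 [0.5221 0.107  0.1192] 0.0684553104433899
4785 [0.5011 0.0853 0.06  ] [0.5442 0.1288 0.0702] [0.5227 0.107  0.0651] [-0.0006 -0.0262  0.071 ]
```

View pics/w12.png

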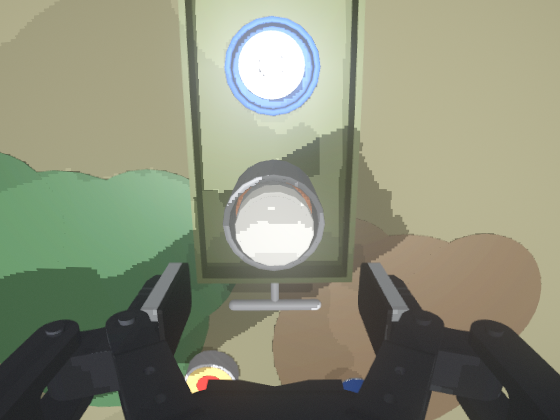

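The white disc sits level in the magazine, its face centred at (275,228) and its top at about 0.0685 m. Next I press it with the fingers shut.

Emit:
carry_out(
  increments=[
    [0,0,0,0,0,0],
    [0,0,0,0,0,0],
    [0,0,0,0,0,0],
    [0,0,0,0,0,0],
    [0,0,0.05,0,0,0],
    [0,0,0.1,0,0,0],
    [0,0,0.2,0,0,0],
    [0,0,0.3,0,0,0],
    [0,0,0.37,0,0,0],
    [0,0,0.4,0,0,0],
  ],
  jaw=0,
)

```text
time: 67.7
position: [0.5215, 0.1068, 0.0766]
tcp_rot: [-0.0, 0.708, 0.707, -0.001]
wrist_force: [-0.3, 0.1, 0.2]
gripper_width: 0.0003
grasp_force: 0.0
```

Emit:
carry_out(
  increments=[
    [0,0,0.02,0,0,0],
    [0,0,0.04,0,0,0],
    [0,0,0.06,0,0,0],
    [0,0,0.08,0,0,0],
    [0,0,0.1,0,0,0],
    [0,0,0.12,0,0,0],
    [0,0,0.14,0,0,0],
    [0,0,0.16,0,0,0],
    [0,0,0.18,0,0,0],
    [0,0,0.19,0,0,0],
  ],
)

```text
time: 68.7
position: [0.5222, 0.1069, 0.0591]
tcp_rot: [0.0, 0.708, 0.707, 0.0]
wrist_force: [-1.5, -0.5, 5.3]
gripper_width: -0.0003
grasp_force: 2.9
```

Emit:
carry_out(
  increments=[
    [0,0,0.01,0,0,0],
    [0,0,0.02,0,0,0],
    [0,0,0.025,0,0,0],
    [0,0,0.03,0,0,0],
    [0,0,0.035,0,0,0],
    [0,0,0.035,0,0,0],
    [0,0,0.035,0,0,0],
    [0,0,0.035,0,0,0],
    [0,0,0.035,0,0,0],
    [0,0,0.035,0,0,0],
  ],
)

```text
time: 69.7
position: [0.5222, 0.1069, 0.0556]
tcp_rot: [0.0, 0.708, 0.707, 0.0]
wrist_force: [-0.5, -0.5, 5.5]
gripper_width: 0.0001
grasp_force: 2.8
```

Half a millimetre to a millimetre further, to reach the stop.

Emit:
carry_out(
  increments=[
    [0,0,0.002,0,0,0],
    [0,0,0.004,0,0,0],
    [0,0,0.006,0,0,0],
    [0,0,0.008,0,0,0],
    [0,0,0.008,0,0,0],
    [0,0,0.008,0,0,0],
    [0,0,0.008,0,0,0],
    [0,0,0.008,0,0,0],
    [0,0,0.008,0,0,0],
    [0,0,0.008,0,0,0],
  ],
)

```text
time: 70.7
position: [0.5223, 0.1069, 0.0551]
tcp_rot: [0.0, 0.708, 0.707, 0.0]
wrist_force: [-1.4, -0.6, 10.2]
gripper_width: 0.0001
grasp_force: 4.6
```

Force rose to 10 N at z = 0.055, which is the stop (1 mm below the rim). I retract and check.

Emit:
carry_out(
  increments=[
    [0,0,-0.05,0,0,0],
    [0,0,-0.1,0,0,0],
    [0,0,-0.2,0,0,0],
    [0,0,-0.3,0,0,0],
    [0,0,-0.4,0,0,0],
    [0,0,-0.5,0,0,0],
    [0,0,-0.6,0,0,0],
    [0,0,-0.7,0,0,0],
    [0,0,-0.8,0,0,0],
    [0,0,-1,0,0,0],
  ],
)

```text
time: 71.7
position: [0.5213, 0.1067, 0.1546]
tcp_rot: [-0.001, 0.708, 0.707, -0.001]
wrist_force: [0.2, -0.8, -1.0]
gripper_width: 0.0003
grasp_force: 0.0
```

Emit:
carry_out(
  increments=[
    [-0.1,0,0,0,0,0],
    [-0.2,0,0,0,0,0],
    [-0.3,0,0,0,0,0],
    [-0.4,0,0,0,0,0],
    [-0.5,0,0,0,0,0],
    [-0.6,0,0,0,0,0],
    [-0.7,0,0,0,0,0],
    [-0.8,0,0,0,0,0],
    [-0.8,0,0,0,0,0],
    [-0.8,0,0,0,0,0],
  ],
  jaw=0.8,
)

```text
time: 72.7
position: [0.522, 0.0269, 0.1545]
tcp_rot: [-0.0, 0.708, 0.706, 0.0]
wrist_force: [-0.8, 0.4, -0.6]
gripper_width: 0.0682
grasp_force: 0.0
```

Run:
```python
from h import *
o=r.get_obs();p,d=r.capture('wrist');t,_=r.capture('top')
print(o['time'],o['position'],o['gripper_width'])
cv2.imwrite('pics/end.png',np.hstack([cv2.resize(p,(400,300)),cv2.resize(t,(400,300))])[:,:,::-1])
K,D,R,C=cam('wrist',o)
v,u=np.mgrid[0:420,0:560]
x=cv2.undistortPoints(np.stack([u,v],-1).reshape(-1,1,2).astype(float),K,D).reshape(420,560,2)
P=np.dstack([x,np.ones((420,560))])*d[...,None]@R.T+C
rr=np.hypot(P[...,0]-.522,P[...,1]-.107)
m=(P[...,2]>.04)&(P[...,2]<.09)
print('face',np.median(P[m&(rr<.018)],0),P[m&(rr<.018)].std(0),'rim',np.median(P[m&(rr>.0265)&(rr<.0295)],0))
```

```text
72.7 [0.522  0.0269 0.1545] 0.06817687841064449
face [0.522  0.1074 0.0545] [0.009  0.009  0.0007] rim [0.5233 0.0996 0.0549]
```

View pics/end.png

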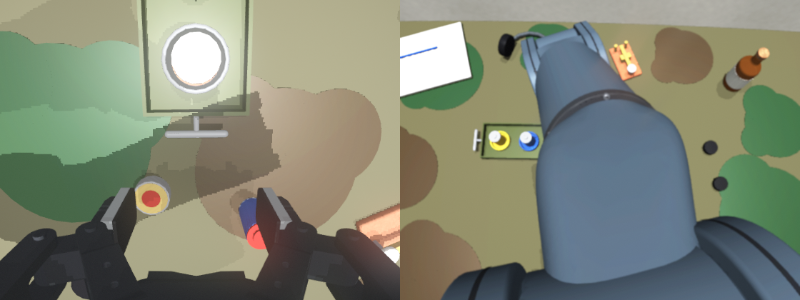

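The white disc is flush and level in the magazine (195,58). The spent disc (152,198) and spent cell (252,225) still stand where they were, and both cells stand in their cups in the top view.

```bash
python3 -c "
from cell import r
print(r.finish_job())"
```

```text
the job is handed in; nothing more can be done
None
```

The job is handed in: blue and yellow cells stand upright in their own cups, the brass disc then the white disc are pressed flush (to the stop, about 1 mm below the rim), the spent look-alikes were left alone, and everything is released at about 73 s.

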